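# Hold a test-tube rack's glued end square

## Robot

A 7-joint arm with a two-finger parallel gripper is mounted at the origin on the work surface. World frame = base frame: x ahead of the robot, y to its left, z up, the work surface at z = 0. Lengths are in m, angles in rad, forces in N, time in s.
With the tool pointing down it reaches from about 0.35 to 0.9 m from the base axis. Payload 19.9 kg.
Tool frame: the origin (TCP) lies where the fingers leave the gripper's body, on its centre line; the fingertips stand 97 mm ahead of it and the grasp point (between the pads) lies 78 mm ahead of it (robot.grip_depth is the distance from the TCP to the grasp point, in m); y points along the fingers, x is the direction in which the jaws open and shut, and the axes are right-handed (so a half turn about y gives the same grasp; the last joint's range is limited). The gripper opens to 94 mm and grips with 3 to 60 N. Pads are 16 mm wide; open, the fingers measure 119 mm over their backs; the gripper's body (75 mm by 177 mm) begins 78 mm behind the grasp point.
Start: joints at [1.079, 0.417, -0.01, 1.614, 0.005, 1.111, -0.053], TCP at [0.272, -0.563, 0.303] pointing down, gripper open.
Joint ranges: [-2.81, 2.81], [-0.39, 2.02], [-1.27, 1.25], [0.06, 2.57], [-1.19, 4.33], [0.19, 2], [-2.82, 2.82]. Speed limits (rad/s): [1.89, 1.89, 2.39, 2.39, 3.01, 3.01, 3.01].

## Interface

Orientations are given as a unit quaternion [x, y, z, w].
In Python, from station import robot gives the robot as it stands. Calls block until the motion is done:
- robot.move_to(position, orientation): joint-space move of the TCP to a pose.
- robot.line_to(position, v=0.15, rotation=None): straight line of the TCP; rotation=None keeps the orientation; v is the mean speed in m/s.
- robot.move_j(angles): joint-space move.
- robot.command_gripper(opening, squeeze=None): opening from 0.0 (shut) to 1.0 (fully open); squeeze is the grip in N (None keeps the last); returns when the fingers have stopped.
- robot.pause(seconds).
- robot.inverse_kinematics(position, orientation): joint angles nearest the present ones, or None.
- robot.observe(): the state.
- robot.capture(name): name is "side" or "top"; returns the picture (420x560x3 uint8, blue, green, red); there is no depth.
- robot.calibration(name): a dict with "camera_matrix" (3x3 intrinsics, pixels), "rvec" (rotation vector, rad) and "tvec" (3), from world to camera coordinates, as OpenCV has them. Camera axes: x right, y down, z forward; pixel columns grow to the right and rows downward; lengths in m; the calibration is good to about 2 mm. A picture is of the moment at which its call begins. calibration takes no time and is no camera call.
A pose or a line that the arm cannot do raises robot.IKError and nothing moves.
- robot.sign_off(): hands the job in, once; it reports no verdict.
The state is a dict: "time": time; "joint_pos": joint angles; "joint_vel": joint speeds; "joint_efforts": joint torques, N m; "tool_pos": TCP position; "ee_rot": TCP orientation; "wrist_force": force on the tool from outside, world axes, zero at the start; "torque": the same for the moment, N m; "opening": opening from 0.0 (shut) to 1.0 (fully open).
Only numpy, scipy, OpenCV 4.12 (cv2) and the standard library are available. Lean on these libraries where they do the work, as an engineer would, in place of code of your own. Each camera call takes 0.05 s, during which the arm holds its last target. There are 200 camera calls.

## Task

The loose end of the wooden test-tube rack has just been glued on, but its half-driven pins spring it inward. Pick up the orange triangular square, lay it flat in the inside corner and press its right angle home until one edge lies flush along the base and the other has pushed the end out and lies flush along it, without forcing the end past square. Finish while still gripping the square and pressing it firmly against both faces so the glue can set; leave the bottles, beaker and hole board alone.

Things in the scene. Friction and masses are not known exactly. Their poses are not given: they have to be found in the camera images.
- rack: Wooden test-tube rack lying on its back, fixed on a 12 mm plywood board (235 x 335 mm). Origin: the inside corner of base and loose end, at bench height; z up. The base runs from it along -y (240 mm inside, 15 mm thick). Both ends run along +x, 130 mm: the loose one at the corner, a rigid one at y = -240 mm. Walls rise 68 mm above the bench; a batten 28 wide, 52 high stands behind the base.
- rack_base: The rack's base, its long fixed wall; origin at the inside corner on the plywood's top, axes as rack. Its inside face is the plane x = 0 and faces +x. Two flat steel straps over its upper edge end 74 mm above the bench.
- corner (a point): The inside corner of base and loose end, at the plywood's top, 12 mm above the bench; axes as rack.
- rack_end (a joint): Angle of the loose end (15 thick, 56 high, 130 long inside) about the vertical line through the corner: 0 = square to the base, inside face along the rack's +x; positive = leaning inward (corner under 90 degrees); negative = past square. Starts at 0.09 to 0.20 rad. Springy: square needs about 4 N outward at its tip; let go, it springs back inward by 0.1 rad.
- square_grip (a point): Orange plastic square, about 0.25 kg, lying flat on the bench: a 45-degree triangular frame 18 mm thick, legs 150 mm, limbs 22 mm wide, window with 96 mm inner legs. This point: middle of the long side, half-way up (9 mm); grip the long side here across its 22 mm, one finger in the window. The heel (right angle) is at (-78, +78, 0) mm in its frame; z up.
- square_heel (a point): Point of the square's right angle, where the outer edges of its legs meet (last 10 mm notched away), half-way up, 9 mm above its underside. The legs run from it along its +x (goes against the loose end) and -y (goes against the base). Seated, it is 9 mm above point corner with its axes parallel to the rack's.
- hole_board_mid (a point): Bystander: the rack's drilled wooden board, 238 (x) x 56 x 12 mm, lying on the bench; its centre.
- glue_mid (a point): Bystander: white glue bottle with yellow label and red cap, 52 mm across, 145 mm high; point 70 mm up on its axis.
- beaker_mid (a point): Bystander: glass beaker, 68 mm across, 90 mm high; point half-way up on its axis.
- amber_mid (a point): Bystander: amber glass jar with black cap, 56 mm across, 100 mm high; point half-way up on its axis.
Not all that is in view belongs to the job. Of the things shaped like the part that bears square_grip, the orange one is meant.

How it is judged:
By the outcome, as a careful person would: the job done as asked, in the order asked, and still so for the second after the job is handed in, while the arm keeps its last pose, push and grip.
It also fails if it takes over 51 s, if anything falls off the work surface, if the arm or the gripper's body presses on something with over 40 N, if the wrist force passes 120 N, or if a joint passes its speed limit or range.

## Working session

There is one attempt and no reset: what is moved stays moved. The work goes in short steps, each a Python script; the robot and the scene stay as the last script left them, time stands still between calls to the robot, and variables do not carry over. Pictures are saved under pics/ and viewed, about 8 in all and at most 12, crops included, and the job is handed in when it is done.

```bash
mkdir -p pics; ls; python3 - <<'E'
from station import robot
import cv2,numpy as np
for n in("top","side"):
    im=robot.capture(n); cv2.imwrite(f"pics/{n}0.png",im)
    c=robot.calibration(n); R=cv2.Rodrigues(np.array(c["rvec"]))[0]
    print(n,np.round(c["camera_matrix"],1).tolist(),"cam at",(-R.T@np.array(c["tvec"]).ravel()).round(3), "fwd",R[2].round(2))
print(robot.observe(), robot.grip_depth)
E
```

```text
pics
top [[393.5, 0.0, 282.5], [0.0, 393.5, 213.5], [0.0, 0.0, 1.0]] cam at [0.319 0.149 1.263] fwd [ 0.18 -0.01 -0.98]
side [[521.1, 0.0, 274.4], [0.0, 521.1, 207.7], [0.0, 0.0, 1.0]] cam at [0.229 1.699 1.146] fwd [ 0.16 -0.82 -0.55]
{'time': 0.1, 'joint_pos': array([ 1.07848945,  0.41788937, -0.01034834,  1.61410989,  0.0047204 ,
        1.11069604, -0.05296274]), 'joint_vel': array([ 0.0006569 , -0.0012087 ,  0.0011218 , -0.00189881,  0.0007925 ,
        0.00103271, -0.00070768]), 'joint_efforts': array([ 1.81352287e-03, -8.52578115e+01,  6.40222225e-01, -4.26693177e+01,
       -4.88453940e-02,  1.63947284e-02,  3.15348029e-05]), 'tool_pos': array([ 0.27222259, -0.56234218,  0.30210485]), 'ee_rot': array([-0.59894312,  0.37591152, -0.37523541,  0.5992963 ]), 'wrist_force': array([-0.04667284,  0.87141445,  0.04046173]), 'torque': array([-0.01255014, -0.03890881,  0.00762742]), 'opening': 0.9971156099671322} 0.0784
```

View pics/top0.png

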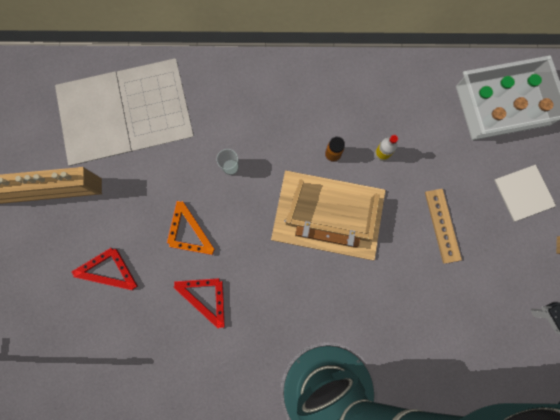

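View pics/side0.png

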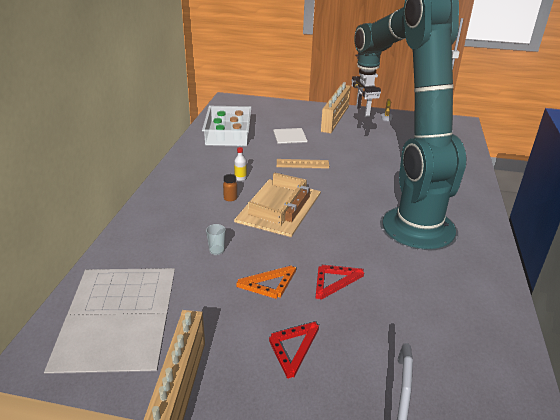

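Candidates: orange triangle at (190,232), red ones at (105,270) and (205,300). The orange one fits the description. I'll confirm it and look at the rack in an enlarged crop.

```bash
python3 - <<'E'
import cv2,numpy as np
im=cv2.imread("pics/top0.png")
a=cv2.resize(im[165:265,265:395],None,fx=4.4,fy=4.4,interpolation=cv2.INTER_CUBIC)
b=cv2.resize(im[195:260,160:220],None,fx=4.4,fy=4.4,interpolation=cv2.INTER_CUBIC)
o=np.zeros((440,b.shape[1]+a.shape[1]-50,3),np.uint8)
a=cv2.resize(im[165:265,265:395],(520,400),interpolation=cv2.INTER_CUBIC)
o=np.zeros((400,780,3),np.uint8);o[:,260:]=a;o[:260,:240]=cv2.resize(im[195:260,160:220],(240,260),interpolation=cv2.INTER_CUBIC)
cv2.imwrite("pics/crop1.png",o)
E
```

```text
(no output)
```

View pics/crop1.png

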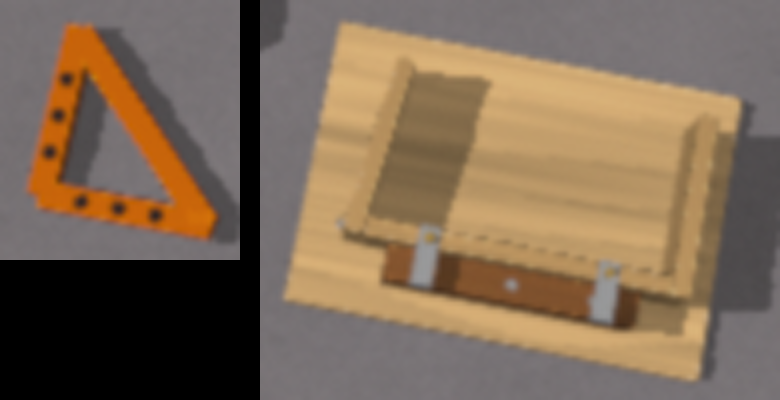

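The crop confirms the orange square: frame with a notched heel at about (169,244), with legs running up to (180,201) and right to (214,251). The rack's loose end is the left wall (px about 287–303, 180–222) and leans inward, and the base is the lower wall with the straps. Next I'll fit poses with projected models.

```bash
cat > h.py <<'E'
import cv2,numpy as np
from station import robot
from scipy.optimize import minimize, least_squares
from scipy.spatial.transform import Rotation as Rn
CAL={n:robot.calibration(n) for n in("top","side")}
def proj(P,n):
    c=CAL[n]; return cv2.projectPoints(np.asarray(P,float).reshape(-1,3),np.array(c["rvec"],float),np.array(c["tvec"],float),np.array(c["camera_matrix"],float),None)[0].reshape(-1,2)
def ray(px,z,n="top"):
    c=CAL[n];R=cv2.Rodrigues(np.array(c["rvec"],float))[0];t=np.array(c["tvec"],float).ravel()
    o=-R.T@t;d=R.T@np.linalg.inv(c["camera_matrix"])@np.array([*px,1.]);return (o+d*(z-o[2])/d[2])
def place(p,P):   # p=x,y,yaw ; P local Nx3
    c,s=np.cos(p[2]),np.sin(p[2]);P=np.asarray(P,float)
    return np.c_[p[0]+c*P[:,0]-s*P[:,1],p[1]+s*P[:,0]+c*P[:,1],P[:,2]]
# square, heel frame (legs +x, -y)
OUT=np.array([[.01,0],[.15,0],[0,-.15],[0,-.01]]); WIN=np.array([[.022,-.022],[.118,-.022],[.022,-.118]])
def render(p,n,z0,S=4):
    m=np.zeros((420*S,560*S),np.uint8)
    f=lambda Q,z:np.round((proj(place(p,np.c_[Q,np.full(len(Q),z)]),n)+.5)*S-.5).astype(np.int32)
    zs=np.linspace(z0,z0+.018,7)
    for z in zs:
        k=np.zeros_like(m);cv2.fillPoly(k,[f(OUT,z),f(WIN,z)],255);m|=k
    return cv2.resize(m,(560,420),interpolation=cv2.INTER_AREA)/255.
def omask(im):
    h=cv2.cvtColor(im,cv2.COLOR_BGR2HSV).astype(float);sat=np.clip((h[...,1]-90)/110,0,1)
    return sat*((h[...,0]>7)&(h[...,0]<19))
def fit_square(ims,p0,z0,box,names=("top","side")):
    def cost(q):
        p=np.array(p0)+q*[.01,.01,.1];e=0
        for n in names:
            x0,x1,y0,y1=box[n];e+=((render(p,n,z0)-M[n])[y0:y1,x0:x1]**2).sum()
        return e
    M={n:omask(ims[n]) for n in names}
    r=minimize(cost,np.zeros(3),method="Nelder-Mead",options=dict(initial_simplex=[[0,0,0],[1,0,0],[0,1,0],[0,0,1]],xatol=.01,fatol=.1,maxiter=150))
    return np.array(p0)+r.x*[.01,.01,.1],r.fun
# rack edges, rack frame
def rack_edges(th):
    z=.068;c,s=np.cos(-th),np.sin(-th)
    rot=lambda x,y:(c*x-s*y,s*x+c*y)
    E=[((0,0,z),(0,-.24,z)),((0,-.24,z),(.13,-.24,z)),((.13,-.24,z),(.13,-.255,z)),((.13,-.255,z),(0,-.255,z))]
    L=[(.01,0),(.13,0),(.13,.015),(0.0,.015)]
    L=[(*rot(*a),z) for a in L]
    return E+[(L[0],L[1]),(L[1],L[2]),(L[2],L[3])]
def quat(yaw,flip=False):  # jaw axis along heel direction of a square with this yaw
    a=yaw+3*np.pi/4+(np.pi if flip else 0)
    x=np.array([np.cos(a),np.sin(a),0]);y=np.array([0,0,-1.]);return Rn.from_matrix(np.c_[x,y,np.cross(x,y)]).as_quat()
def grip_of(p,off=.0778):
    return place(p,[[off,-off,0]])[0][:2]
E
cat > m.py <<'E'
from h import *
ims={n:cv2.imread(f"pics/{n}0.png") for n in("top","side")}
h=ray((169.5,243.7),.018);a=ray((180,200),.018);b=ray((214,251),.018)
yaw=np.arctan2(*(a-h)[1::-1]);print("click",h,yaw,np.linalg.norm(a-h),np.linalg.norm(b-h))
for nm in(("top","side"),("top",),("side",)):
    p,f=fit_square(ims,[h[0],h[1],yaw],0,dict(top=(155,225,190,265),side=(225,305,255,310)),nm);print(nm,p.round(4),f)
C=np.array([(345,22),(740,98),(700,380),(285,298)],float);C=np.c_[265+(C[:,0]-260)/4-.4,165+C[:,1]/4-.4]
W=np.array([ray(c,.012) for c in C]);print("ply",W.round(3).tolist())
for i in range(4): d=W[(i+1)%4]-W[i];print(np.linalg.norm(d).round(3),np.arctan2(d[1],d[0]).round(3))
g={n:cv2.GaussianBlur(cv2.cvtColor(ims[n],cv2.COLOR_BGR2GRAY).astype(np.float32),(0,0),.8) for n in ims}
G={n:np.hypot(cv2.Sobel(v,cv2.CV_32F,1,0),cv2.Sobel(v,cv2.CV_32F,0,1)) for n,v in g.items()}
def score(q,names):
    s=0
    for n in names:
        for A,B in rack_edges(q[3]):
            A,B=np.array(A),np.array(B);t=np.linspace(.03,.97,40)[:,None]
            uv=proj(place(q[:3],A+(B-A)*t),n).astype(np.float32)
            s-=np.sqrt(cv2.remap(G[n],uv[:,0].reshape(-1,1),uv[:,1].reshape(-1,1),1,borderMode=cv2.BORDER_REPLICATE)).sum()*np.linalg.norm(B-A)
    return s
c0=ray((265+108/4,165+222/4),.068);ry=np.arctan2(*(W[1]-W[0])[1::-1])+np.pi/2
best=None
from scipy.optimize import differential_evolution as DE
for nm in(("top","side"),("top",)):
    r=DE(score,[(c0[0]-.015,c0[0]+.015),(c0[1]-.015,c0[1]+.015),(ry-.05,ry+.05),(.05,.24)],args=(nm,),seed=1,maxiter=60,popsize=12);print(nm,r.x.round(4),r.fun)
    if best is None: best=r.x
q=r.x
o=cv2.resize(ims["top"][165:265,265:395],None,fx=6,fy=6,interpolation=cv2.INTER_CUBIC)
for qq,col in((best,(255,0,0)),(q,(0,0,255))):
  for A,B in rack_edges(qq[3]):
    u=((proj(place(qq[:3],[A,B]),"top")-[265,165]+.5)*6).astype(int);cv2.line(o,tuple(map(int,u[0])),tuple(map(int,u[1])),col,1)
cv2.imwrite("pics/ov1.png",o)
E
python3 m.py
```

```text
click [0.44759283 0.49901149 0.018     ] -0.18441836497922987 0.14402182553871615 0.14330104173130137
('top', 'side') [ 0.4408  0.5089 -0.181 ] 439.48065117993394
('top',) [ 0.4422  0.5101 -0.1798] 251.16706702126646
('side',) [ 0.4392  0.5076 -0.1846] 155.13857314891604
ply [[0.692, 0.13, 0.012], [0.629, -0.193, 0.012], [0.399, -0.151, 0.012], [0.464, 0.178, 0.012]]
0.33 -1.765
0.234 2.96
0.335 1.377
0.234 -0.207
('top', 'side') [ 0.5046  0.1182 -0.192   0.108 ] -581.7773948669434
('top',) [ 0.5074  0.1179 -0.2026  0.0873] -301.38704650878907
```

View pics/ov1.png

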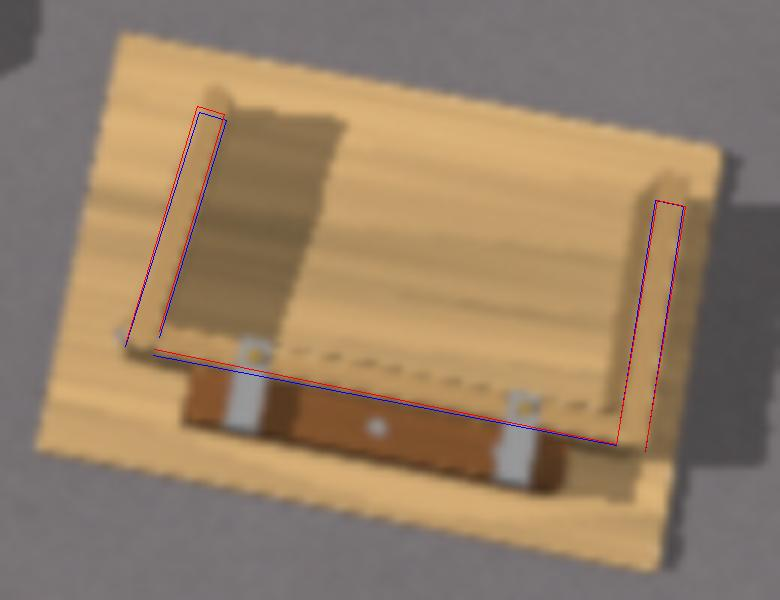

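The fit locked onto the base's outer edge, while the true inner edge is the dashed line about (165,335)–(615,412). I'll add both base edges and shift the start.

```bash
sed -i 's/    E=\[((0,0,z),(0,-.24,z)),/    E=[((0,0,z),(0,-.24,z)),((-.015,.0,z),(-.015,-.255,z)),/' h.py
sed -i 's/c0\[0\]-.015,c0\[0\]+.015/c0[0]-.008,c0[0]+.025/; s/c0=ray((265+108\/4,165+222\/4),.068)/c0=ray((265+155\/6,165+332\/6),.068);print(c0)/; /^for nm in(("top","side"),("top",),("side",)):/d' m.py
python3 m.py
```

```text
File "m.py", line 5
    p,f=fit_square(ims,[h[0],h[1],yaw],0,dict(top=(155,225,190,265),side=(225,305,255,310)),nm);print(nm,p.round(4),f)
IndentationError: unexpected indent
```

The script failed on an indentation slip, so that picture is unchanged. I'll fix it and rerun.

```bash
sed -i '5d' m.py; python3 m.py
```

```text
click [0.44759283 0.49901149 0.018     ] -0.18441836497922987 0.14402182553871615 0.14330104173130137
ply [[0.692, 0.13, 0.012], [0.629, -0.193, 0.012], [0.399, -0.151, 0.012], [0.464, 0.178, 0.012]]
0.33 -1.765
0.234 2.96
0.335 1.377
0.234 -0.207
[0.51521848 0.11602942 0.068     ]
('top', 'side') [ 0.5208  0.115  -0.2008  0.1193] -736.6543270874023
('top',) [ 0.5217  0.1153 -0.197   0.1174] -375.7475805664062
```

The rack corner is about (0.521, 0.115), yaw −0.199, end angle about 0.12 rad, with both cameras and the plywood edges agreeing. The square's heel is about (0.441, 0.509), yaw −0.181. Next: approach the grasp.

```bash
cat >> h.py <<'E'
SQ=np.array([.4408,.5089,-.181]); RK=np.array([.521,.115,-.199])
def st(t=""):
    o=robot.observe();print(t,"t",round(o["time"],2),"pos",o["tool_pos"].round(4),"F",o["wrist_force"].round(1),"M",o["torque"].round(2),"op",round(o["opening"],3),"q",o["joint_pos"].round(2));return o
E
python3 - <<'E'
from h import *
g=grip_of(SQ)
r=place(RK,[[.0778+.008,-.0778-.025,0]])[0][:2]
q0=robot.observe()["joint_pos"]
opts=[]
for f in(False,True):
    a=robot.inverse_kinematics([*g,.100],quat(SQ[2],f));b=robot.inverse_kinematics([*r,.115],quat(RK[2],f))
    print(f,None if a is None else a.round(2),None if b is None else b.round(2))
    if a is not None and b is not None: opts.append((np.abs(a-q0).max(),f))
f=min(opts)[1];print("flip",f,g,r)
Q=quat(SQ[2],f)
robot.command_gripper(.55)
robot.move_to([*g,.22],Q); o=st()
robot.line_to([*g,.135],v=.15); st()
for n in("top","side"): cv2.imwrite(f"pics/{n}1.png",robot.capture(n))
im=cv2.imread("pics/top1.png")[190:265,145:235]; im2=cv2.imread("pics/side1.png")[205:305,210:330]
cv2.imwrite("pics/c2.png",np.hstack([cv2.resize(im,(384,320),interpolation=2),cv2.resize(im2,(384,320),interpolation=2)]))
E
```

```text
False [-0.05  1.03 -1.09  1.64  1.    1.13  0.76] [ 0.72  0.9  -1.09  1.82  0.94  1.04  1.4 ]
True [-0.34  0.78 -0.57  1.65  0.52  0.87 -2.09] [ 0.22  0.61 -0.35  1.83  0.3   0.75 -1.28]
flip False [0.50332404 0.41836589] [ 0.58478427 -0.00273295]
 t 4.42 pos [0.5038 0.4178 0.2199] F [-0.2 -0.5  0.4] M [ 0.11 -0.08 -0.01] op 0.546 q [-0.05  0.82 -1.09  1.58  0.77  1.22  0.89]
 t 5.14 pos [0.5034 0.4188 0.1357] F [ 0.8 -0.2  0.4] M [ 0.13 -0.16  0.  ] op 0.548 q [-0.08  0.91 -1.01  1.63  0.85  1.1   0.84]
```

View pics/c2.png

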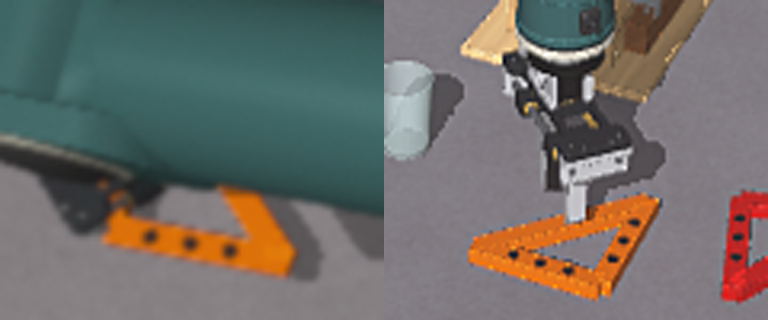

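The side view (right half) shows the fingertip above the middle of the long side, at crop (577,215). I'll check with projected numbers where that finger should be.

```bash
python3 - <<'E'
from h import *
o=robot.observe();T=Rn.from_quat(o["ee_rot"]).as_matrix();t=o["tool_pos"];print(T.round(3).tolist())
k=lambda P:((proj(P,"side")-[210,205]+.5)*[3.2,3.2]+[384,0]).round().tolist()
for d in(-.032,0,.032):print(d,k(t+T[:,0]*d+T[:,1]*.097))
print("grip",k([*grip_of(SQ),.018]),"heel/legs",k(place(SQ,[[.01,0,.018],[.15,0,.018],[0,-.15,.018]])))
E
```

```text
[[-0.568, 0.001, -0.823], [0.823, 0.001, -0.568], [0.0, -1.0, -0.001]]
-0.032 [[549.0, 186.0]]
0 [[561.0, 205.0]]
0.032 [[573.0, 224.0]]
grip [[561.0, 220.0]] heel/legs [[594.0, 286.0], [465.0, 248.0], [656.0, 198.0]]
```

The projection agrees within about a pixel, so I'll grasp, lift, and carry over the rack.

```bash
python3 - <<'E'
from h import *
g=robot.observe()["tool_pos"][:2]
robot.line_to([*g,.100],v=.1);st("down")
robot.command_gripper(0.0,squeeze=40);st("grip")
robot.line_to([*g,.20],v=.15);st("lift")
r=place(RK,[[.0778+.012,-.0778-.028,0]])[0][:2]
robot.move_to([*r,.20],quat(RK[2],False));st("over")
for n in("top","side"): cv2.imwrite(f"pics/{n}2.png",robot.capture(n))
im=cv2.imread("pics/top2.png")[150:265,260:400]; im2=cv2.imread("pics/side2.png")[130:250,220:340]
cv2.imwrite("pics/c3.png",np.hstack([cv2.resize(im,(390,320),interpolation=2),cv2.resize(im2,(384,384),interpolation=2)[:320]]))
E
```

```text
down t 5.74 pos [0.5033 0.4186 0.0987] F [-0.4  1.  -1.4] M [ 0.09 -0.12 -0.04] op 0.551 q [-0.1   0.96 -0.98  1.64  0.89  1.05  0.82]
grip t 6.32 pos [0.5035 0.4188 0.1   ] F [ 0.3  1.  -1.3] M [ 0.26 -0.11  0.04] op 0.229 q [-0.1   0.95 -0.98  1.64  0.89  1.05  0.82]
lift t 7.13 pos [0.5035 0.4184 0.1991] F [ 1.7  0.2 -2.9] M [ 0.06 -0.16  0.03] op 0.227 q [-0.06  0.84 -1.07  1.59  0.79  1.19  0.88]
over t 8.72 pos [ 0.5881 -0.0051  0.2001] F [ 0.3  0.  -2.3] M [ 0.04 -0.19  0.01] op 0.228 q [ 0.75  0.77 -1.14  1.77  0.78  1.13  1.51]
```

View pics/c3.png

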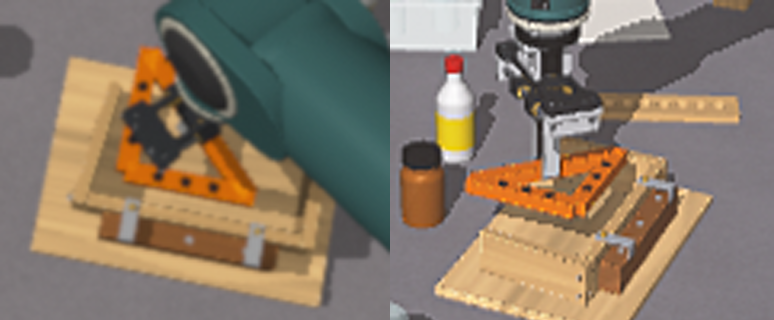

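The square is held (opening 21 mm), level, and oriented correctly over the rack. Next: lower it clear of the end until it touches the plywood.

```bash
python3 - <<'E'
from h import *
r=place(RK,[[.0778+.012,-.0778-.033,0]])[0][:2]
robot.line_to([*r,.20],v=.1); 
robot.pause(.2);b=np.mean([robot.observe()["wrist_force"] for _ in range(3)],0);print("base",b)
robot.line_to([*r,.118],v=.12);st("low")
z=.118
while z>.106:
    z-=.001;robot.line_to([*r,z],v=.03);o=robot.observe()
    f=o["wrist_force"]-b;print(round(z,4),o["time"].__round__(2),o["tool_pos"].round(4),f.round(1),o["torque"].round(2))
    if f[2]>4:break
E
```

```text
base [-0.24545637  1.02136514 -2.47701274]
low t 10.11 pos [ 0.5874 -0.0111  0.1186] F [ 0.  -0.  -2.6] M [ 0.04 -0.2   0.  ] op 0.228 q [ 0.7   0.86 -1.04  1.81  0.88  1.01  1.45]
0.117 10.36 [ 0.5873 -0.0115  0.1174] [ 0.3 -0.5  0.4] [ 0.08 -0.11 -0.02]
0.116 10.61 [ 0.5871 -0.0114  0.116 ] [ 0.2 -0.8 -0. ] [ 0.08 -0.19 -0.01]
0.115 10.86 [ 0.5871 -0.0114  0.1149] [-0.4 -1.1 -0.3] [ 0.06 -0.2  -0.02]
0.114 11.11 [ 0.5871 -0.0114  0.1139] [-0.5 -0.9 -0.7] [-0.   -0.17 -0.04]
0.113 11.36 [ 0.5871 -0.0113  0.113 ] [ 0.5 -0.7 -0.2] [ 0.07 -0.21  0.02]
0.112 11.61 [ 0.5871 -0.0113  0.112 ] [-0.5 -1.6  0.3] [ 0.04 -0.19 -0.01]
0.111 11.86 [ 0.5872 -0.0113  0.1119] [-6.8 -3.6 19.5] [-0.41  1.54 -0.02]
```

```bash
cat >> h.py <<'E'
B=np.array([-.25,.5,-2.5])   # free-hanging force
def read(n=2):
    a=[]
    for _ in range(n):
        o=robot.observe();a.append(np.r_[o["wrist_force"]-B,o["torque"][2]]);robot.pause(.02)
    a=np.mean(a,0);c,s=np.cos(RK[2]),np.sin(RK[2])
    return np.array([c*a[0]+s*a[1],-s*a[0]+c*a[1],a[2],a[3]]),o   # rack frame Fx,Fy,Fz,Mz
def go(u,v=.03,z=.1119): # u: heel offset in rack frame (x,y) and yaw offset; grip is kept at heel+(.0778,-.0778)
    r=place(RK,[[.0778+u[0],-.0778+u[1],0]])[0][:2]
    robot.line_to([*r,z],v=v,rotation=quat(RK[2]+u[2],False))
    f,o=read();print(np.round([u[0]*1e3,u[1]*1e3,u[2]*1e3],2),"t",round(o["time"],2),"F",f[:3].round(1),"Mz",f[3].round(3),o["tool_pos"].round(4));return f
E
python3 - <<'E'
from h import *
u=np.array([.012,-.033,0]);go(u)
u[0]=.006;go(u,.05)
while u[0]>-.01:
    u[0]-=.001;f=go(u)
    if f[0]>3:break
for _ in range(5):
    if f[0]<6:u[0]-=.0003
    if f[0]>14:u[0]+=.0003
    u[2]+=np.clip(.012*f[3]/max(f[0],3)*10,-.01,.01)*0 ; f=go(u)
    if f[0]>8:break
print(u.tolist())
E
```

```text
[ 12. -33.   0.] t 12.12 F [ 0.2 -1.3  5. ] Mz -0.02 [ 0.5872 -0.0114  0.1119]
[  6. -33.   0.] t 12.43 F [-3.8 -0.5  7.9] Mz -0.07 [ 0.5807 -0.0099  0.1119]
[  5. -33.   0.] t 12.71 F [-1.2  0.4  5.9] Mz -0.031 [ 0.5803 -0.0099  0.1119]
[  4. -33.   0.] t 12.99 F [2.7 0.4 4.1] Mz -0.039 [ 0.5795 -0.0098  0.112 ]
[  3. -33.   0.] t 13.28 F [ 2.9 -0.5  5.4] Mz -0.062 [ 0.5784 -0.0097  0.1119]
[  2. -33.   0.] t 13.56 F [ 2.4 -0.5  5.3] Mz -0.038 [ 0.5773 -0.0095  0.112 ]
[  1. -33.   0.] t 13.84 F [3.9 1.2 3.3] Mz 0.071 [ 0.5764 -0.0091  0.112 ]
[  0.7 -33.    0. ] t 14.12 F [6.5 2.2 1.8] Mz 0.129 [ 0.5763 -0.0089  0.112 ]
[  0.7 -33.    0. ] t 14.41 F [5.4 1.8 1.6] Mz 0.131 [ 0.5763 -0.0089  0.112 ]
[  0.4 -33.    0. ] t 14.69 F [7.8 3.  1.1] Mz 0.079 [ 0.5762 -0.0088  0.112 ]
[  0.4 -33.    0. ] t 14.97 F [7.3 2.5 0.6] Mz 0.15 [ 0.5762 -0.0089  0.112 ]
[  0.4 -33.    0. ] t 15.26 F [8.  2.7 0.8] Mz 0.142 [ 0.5762 -0.0089  0.112 ]
[0.00040000000000000013, -0.033, 0.0]
```

```bash
python3 - <<'E'
from h import *
u=np.array([.0,-.033,0]);f=go(u)
for y in(.004,.008,.012):
    u[2]=y;f=go(u)
    if f[3]<-.15:break
E
```

```text
[  0. -33.   0.] t 15.54 F [10.5  2.8  0. ] Mz 0.219 [ 0.5761 -0.0089  0.1121]
[  0. -33.   4.] t 15.82 F [ 9.5  3.1 -0.3] Mz 0.025 [ 0.5761 -0.0088  0.1121]
[  0. -33.   8.] t 16.11 F [10.   3.7 -0.5] Mz -0.077 [ 0.5761 -0.0089  0.1121]
[  0. -33.  12.] t 16.39 F [10.2  3.4  0. ] Mz -0.179 [ 0.5761 -0.0089  0.1121]
```

Flush yaw relative to the base is about +5 mrad (moment zero, smooth slope). Now I'll slide towards the loose end.

```bash
python3 - <<'E'
from h import *
u=np.array([.0005,-.033,.005]);Z=.1117
f=go(u,z=Z);u[1]=-.020;f=go(u,.06,Z)
while u[1]<.006:
    u[1]+=.002 if u[1]<-.0045 else .0006
    if f[0]<5:u[0]-=.0003
    if f[0]>11:u[0]+=.0003
    f=go(u,.03,Z)
    if f[1]<-11 or f[0]>22 or abs(f[3])>.9:break
E
```

```text
[  0.5 -33.    5. ] t 16.68 F [5.5 1.6 5.4] Mz 0.005 [ 0.5762 -0.0088  0.1119]
[  0.5 -20.    5. ] t 17.07 F [ 4.5 -2.   7.6] Mz 0.052 [0.5787 0.0035 0.1119]
[  0.2 -18.    5. ] t 17.36 F [ 4.1 -9.3 11.5] Mz 0.102 [0.5789 0.0042 0.1119]
[ -0.1 -16.    5. ] t 17.64 F [  6.1 -10.8  12.1] Mz 0.082 [0.5791 0.0058 0.1119]
[ -0.1 -14.    5. ] t 17.93 F [  5.8 -12.1  13.1] Mz 0.067 [0.5795 0.0076 0.112 ]
```

```bash
python3 - <<'E'
from h import *
u=np.array([.0003,-.014,.005]);Z=.1121
f=go(u,.03,Z)
while u[1]<.004:
    u[1]+=.002 if u[1]<-.0035 else .0006
    if f[0]<3:u[0]-=.0003
    if f[0]>9:u[0]+=.0003
    f=go(u,.03,Z)
    if f[1]<-14 or f[0]>22 or abs(f[3])>.9:break
for n in("top","side"): cv2.imwrite(f"pics/{n}3.png",robot.capture(n))
im=cv2.imread("pics/top3.png")[165:260,265:375]; im2=cv2.imread("pics/side3.png")[160:240,225:325]
cv2.imwrite("pics/c4.png",np.hstack([cv2.resize(im,(396,342),interpolation=2),cv2.resize(im2,(400,320),interpolation=2)[[*range(320)]+[319]*22]]))
E
```

```text
[  0.3 -14.    5. ] t 18.21 F [ 5.8 -8.6  5.6] Mz 0.087 [0.5795 0.0079 0.1119]
[  0.3 -12.    5. ] t 18.49 F [ 5.6 -8.   5.7] Mz 0.033 [0.58  0.01  0.112]
[  0.3 -10.    5. ] t 18.77 F [ 5.8 -8.2  5.6] Mz 0.013 [0.5803 0.0119 0.1119]
[ 0.3 -8.   5. ] t 19.06 F [ 6.  -8.2  5.8] Mz 0.065 [0.5807 0.0139 0.112 ]
[ 0.3 -6.   5. ] t 19.34 F [ 5.7 -9.1  6.8] Mz 0.058 [0.5811 0.0158 0.1119]
[ 0.3 -4.   5. ] t 19.62 F [ 5.7 -8.7  6.5] Mz 0.049 [0.5815 0.0177 0.1119]
[ 0.3 -2.   5. ] t 19.91 F [ 5.9 -9.5  6.8] Mz 0.083 [0.5819 0.0196 0.112 ]
[ 0.3 -1.4  5. ] t 20.19 F [  4.9 -11.1   8. ] Mz 0.061 [0.582  0.0199 0.1119]
[ 0.3 -0.8  5. ] t 20.48 F [  4.7 -12.1   9.2] Mz 0.069 [0.5821 0.0204 0.1119]
[ 0.3 -0.2  5. ] t 20.76 F [  4.5 -12.7   9.2] Mz 0.055 [0.5822 0.0209 0.112 ]
[0.3 0.4 5. ] t 21.04 F [  4.2 -12.5   9.3] Mz 0.071 [0.5823 0.0215 0.112 ]
[0.3 1.  5. ] t 21.32 F [  3.6 -14.6  11.3] Mz 0.11 [0.5824 0.0217 0.1119]
```

View pics/c4.png

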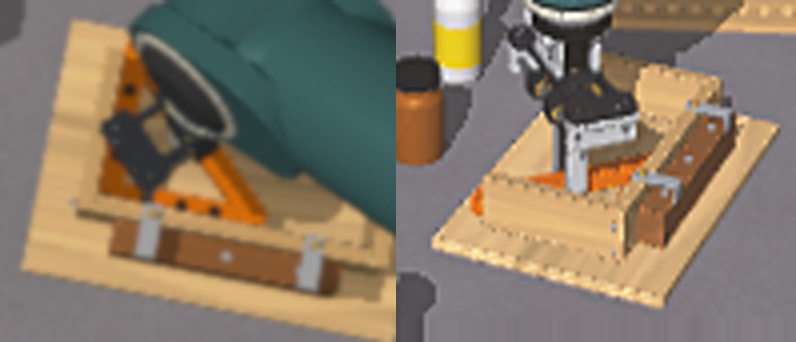

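The top view shows the heel in the corner (about (100,195) in the crop), with the left leg along the loose end and the bottom leg along the base. Force is just starting to stiffen. I'll press home with smaller steps, less downward load and more base pressure.

```bash
python3 - <<'E'
from h import *
u=np.array([-.0001,.001,.005]);Z=.1123
f=go(u,.03,Z)
while u[1]<.008:
    u[1]+=.0005
    if f[0]<7:u[0]-=.0004
    f=go(u,.03,Z)
    if f[1]<-20 or f[0]>25 or abs(f[3])>.9:break
E
```

```text
[-0.1  1.   5. ] t 21.71 F [  8.9 -12.6   4.5] Mz 0.084 [0.5823 0.0217 0.112 ]
[-0.1  1.5  5. ] t 21.99 F [  7.7 -15.6   6.7] Mz 0.102 [0.5823 0.0218 0.1119]
[-0.1  2.   5. ] t 22.27 F [  6.3 -17.7   8.4] Mz 0.126 [0.5824 0.0219 0.1119]
[-0.5  2.5  5. ] t 22.56 F [  9.1 -20.1   7.1] Mz 0.157 [0.5823 0.022  0.1119]
```

Stiff stop reached (0.1 mm of motion per 0.5 mm commanded). I'll add base pressure and measure the end angle from the top image.

```bash
python3 - <<'E'
from h import *
Z=.1124
for u in([-.0009,.0025,.005],[-.0011,.0025,.005]): f=go(np.array(u),.03,Z)
robot.pause(.3);cv2.imwrite("pics/top4.png",robot.capture("top"));cv2.imwrite("pics/side4.png",robot.capture("side"))
st()
for k in(0,3,4):
  for n in("top","side"):
    g=cv2.GaussianBlur(cv2.imread(f"pics/{n}{k}.png",0).astype(np.float32),(0,0),.8);G=np.hypot(cv2.Sobel(g,5,1,0),cv2.Sobel(g,5,0,1))
    best=[]
    for rk in([.5208,.115,-.2008],[.5217,.1153,-.197],[.521,.115,-.194]):
      S=[]
      for th in np.arange(-.08,.2,.004):
        s=0
        for A,B in rack_edges(th)[-3:]:
            A,B=np.array(A),np.array(B);uv=proj(place(rk,A+(B-A)*np.linspace(.1,.97,40)[:,None]),n).astype(np.float32)
            s+=np.sqrt(cv2.remap(G,uv[:,:1],uv[:,1:],1)).sum()*np.linalg.norm(B-A)
        S.append((s,th))
      best.append(round(float(max(S)[1]),3))
    print(k,n,best)
a=cv2.imread("pics/top4.png")[170:230,270:330];b=cv2.imread("pics/side4.png")[180:240,230:290]
cv2.imwrite("pics/c5.png",np.hstack([cv2.resize(x,(396,396),interpolation=2) for x in(a,b)]))
E
```

```text
[-0.9  2.5  5. ] t 22.84 F [ 12.4 -19.6   4. ] Mz 0.154 [0.5822 0.022  0.112 ]
[-1.1  2.5  5. ] t 23.12 F [ 12.8 -19.6   2.8] Mz 0.113 [0.5822 0.022  0.1121]
 t 23.54 pos [0.5822 0.022  0.1121] F [ 10.  -20.9   1.1] M [-4.66 -2.24  0.14] op 0.233 q [ 0.64  0.87 -1.03  1.83  0.9   1.    1.38]
0 top [0.104, 0.112, 0.112]
0 side [0.152, 0.16, 0.16]
3 top [0.004, 0.012, 0.012]
3 side [0.172, 0.192, 0.18]
4 top [0.0, 0.008, 0.008]
4 side [0.184, 0.192, 0.184]
```

View pics/c5.png

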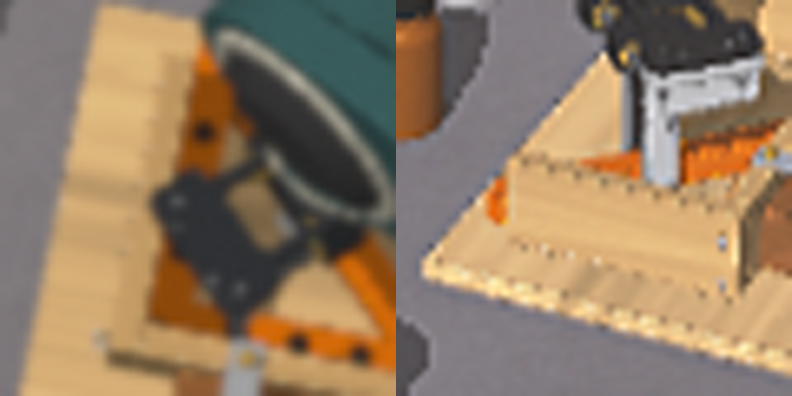

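The top image gives the end at 0 to 0.008 rad (square). The side view can't resolve that angle. My moment budget suggests the pressure on the base sits near the heel, so I'll raise base pressure and bias yaw slightly to centre it, while watching the stiffness.

```bash
python3 - <<'E'
from h import *
Z=.1122
yaw=lambda:np.arctan2(*Rn.from_quat(robot.observe()["ee_rot"]).as_matrix()[1::-1,0])-3*np.pi/4-RK[2]
for u in([-.0018,.0025,.005],[-.0018,.0025,.001],[-.0018,.0025,-.003],[-.0018,.0025,-.006]):
    f=go(np.array(u),.03,Z);print("  yaw mrad",(yaw()*1e3).round(2))
    if f[3]>.55:break
E
```

```text
[-1.8  2.5  5. ] t 23.81 F [ 17.1 -18.7   3.3] Mz 0.154 [0.582  0.022  0.1121]
  yaw mrad 1.22
[-1.8  2.5  1. ] t 24.09 F [ 16.9 -18.6   2.8] Mz 0.284 [0.5821 0.022  0.1121]
  yaw mrad -2.72
[-1.8  2.5 -3. ] t 24.38 F [ 16.4 -18.9   3. ] Mz 0.424 [0.5821 0.022  0.1121]
  yaw mrad -6.54
[-1.8  2.5 -6. ] t 24.66 F [ 17.1 -19.2   3.3] Mz 0.483 [0.582  0.022  0.1121]
  yaw mrad -9.39
```

The linear yaw stiffness (about 35 Nm/rad, same as when flush on the base alone) shows the square is clamped and not pivoting. I'll check that it holds steady, re-measure, and hand in.

```bash
python3 - <<'E'
from h import *
for _ in range(2):
    robot.pause(.6);f,o=read(4);print(f.round(2),o["tool_pos"].round(4),round(o["opening"],3),round(o["time"],2))
im=robot.capture("top");cv2.imwrite("pics/top5.png",im)
g=cv2.GaussianBlur(cv2.cvtColor(im,6).astype(np.float32),(0,0),.8);G=np.hypot(cv2.Sobel(g,5,1,0),cv2.Sobel(g,5,0,1))
for rk in([.5208,.115,-.2008],[.5217,.1153,-.197],[.521,.115,-.194]):
    S=[]
    for th in np.arange(-.08,.2,.004):
        s=0
        for A,B in rack_edges(th)[-3:]:
            A,B=np.array(A),np.array(B);uv=proj(place(rk,A+(B-A)*np.linspace(.1,.97,40)[:,None]),"top").astype(np.float32)
            s+=np.sqrt(cv2.remap(G,uv[:,:1],uv[:,1:],1)).sum()*np.linalg.norm(B-A)
        S.append((s,th))
    print(max(S)[1].round(3))
if f[0]>10 and f[1]<-12 and o["opening"]>.2: print(robot.sign_off())
E
```

```text
[ 17.48 -19.16   2.85   0.47] [0.582  0.0221 0.1121] 0.231 25.32
[ 17.27 -19.25   3.17   0.44] [0.582  0.0221 0.1121] 0.227 25.99
0.0
0.008
0.008
the job is handed in; nothing more can be done
None
```

I gripped the orange square on its long side and laid it on the plywood in the rack. I pushed it flush against the base, then slid it into the corner until it hit a stiff stop. I handed the job in at about 26 s, still gripping and pressing.

**Last checks:**
- **Pressure:** about 17 N against the base, about 19 N towards the loose end (this includes some friction), and about 3 N down, all steady for over a second.
- **End angle:** the top camera puts the loose end at 0 to 0.008 rad, down from about 0.11 rad at the start. I saw no sign of it going past square.
- **Flushness:** the yaw stiffness was about the same as when the square lay flush on the base alone. This is indirect evidence of flush contact, because I did not measure the gap itself.
- **Disagreement:** the side camera gave 0.15 to 0.19 rad both before and after the push. It did not register the movement, so I treated it as unusable for this angle.
- **Other objects:** no move went near the bottles, beaker or hole board. I did not check their positions at the end.

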